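Sort the laundry containers onto their own drip mats

TASK

The four laundry containers stand on one another's drip mats. Move them round so that each stands upright in the middle of the mat that has the shape of its own base (round jar on the round mat, square canister on the square mat, oblong tin on the oblong mat, three-sided canister on the triangular mat), with the empty cork pad as a free spot on the way. Never tip a container over; how it is turned on its mat does not matter.

Things in the scene. Friction and masses are not known exactly. Their poses are not given: they have to be found in the camera images.
- round_jar: loose round jar, white plastic with a grey lid and a paper band, 58 mm in diameter all the way up, 100 mm tall, 0.18-0.35 kg. Origin: centre of its underside; z up along its axis. Can be gripped across the diameter anywhere along its height.
- square_canister: loose square canister, white plastic with a flat grey metal lid, 54 x 54 mm (x, y) and 100 mm tall, straight sides parallel to its x and y axes, 0.18-0.35 kg. Origin: centre of its underside; z up.
- oblong_tin: loose oblong (rectangular) tin, plain aluminium with a steel lid, 42 mm along its x, 94 mm along its y, 95 mm tall, straight sides, 0.18-0.35 kg; grip it across the 42 mm, along its x. Origin: centre of its underside; z up.
- triangle_canister: loose three-sided canister, white plastic, an upright prism with an equilateral base of 83 mm sides (48 mm from centre to corner, one corner towards +x, 24 mm from centre to side), its body 75 mm tall; on the middle of the top a round grey knob 26 mm in diameter, from 75 to 109 mm above the underside, by which it is gripped from above. 0.15-0.31 kg. Origin: centre of its underside; z up.
- round_mat: fixed drip mat of dark rubber, a disc 100 mm in diameter, 5 mm thick. Origin: centre of its underside, at counter height; its top is 5 mm above. At the start one of the other containers stands on it.
- square_mat: fixed drip mat of dark rubber, 96 x 96 mm, 5 mm thick. Origin: centre of its underside; its top is 5 mm above. At the start one of the other containers stands on it.
- oblong_mat: fixed drip mat of dark rubber, a rectangle 72 mm along its x and 130 mm along its y, 5 mm thick. Origin: centre of its underside; its top is 5 mm above. At the start one of the other containers stands on it.
- triangle_mat: fixed drip mat of dark rubber, an equilateral triangle 132 mm a side (76 mm from centre to corner, one corner towards its +x), 5 mm thick. Origin: centre of its underside; its top is 5 mm above. At the start one of the other containers stands on it.
- cork_pad: fixed plain cork pad, 108 x 108 mm, 6 mm thick, empty at the start: the free spot. Origin: centre of its underside; its top is 6 mm above. The five places lie at least 170 mm apart between centres. A clear cup 34 mm tall, a gasket, clothes pegs, a brush and a spanner lie low (under 40 mm) between them; a spray bottle 165 mm tall stands at the far side.
There are look-alikes about, which are no part of the job. What is shaped like the square_canister but blue is not meant.

How it is judged (in metres and radians):
At the end, for the whole second after the job is handed in: Each container stands on the mat of its own shape: centre within 15 mm of the mat's centre, underside on the mat (less than 10 mm above the mat's underside), upright within 0.1 rad, at rest and released (horizontal distance between round_jar and round_mat below 0.015 m and z of round_jar in the frame of round_mat below 0.01 m and angle between each of round_jar, square_canister, oblong_tin, triangle_canister's own z axis and vertical below 0.1 rad and linear speed of each of round_jar, square_canister, oblong_tin, triangle_canister below 0.02 m/s and contact force between the fingers and round_jar below 0.1 N and horizontal distance between square_canister and square_mat below 0.015 m and z of square_canister in the frame of square_mat below 0.01 m and contact force between the fingers and square_canister below 0.1 N and horizontal distance between oblong_tin and oblong_mat below 0.015 m and z of oblong_tin in the frame of oblong_mat below 0.01 m and contact force between the fingers and oblong_tin below 0.1 N and horizontal distance between triangle_canister and triangle_mat below 0.015 m and z of triangle_canister in the frame of triangle_mat below 0.01 m and contact force between the fingers and triangle_canister below 0.1 N); the robot touches nothing.
It fails at once if a container is tipped over (leans more than 0.6 rad) (angle between any of round_jar, square_canister, oblong_tin, triangle_canister's own z axis and vertical above 0.6 rad).
It also fails if it takes over 134 s, if anything falls off the work surface, if the arm or the gripper's body presses on something with over 40 N, if the wrist force passes 120 N, or if a joint passes its speed limit or range.

ROBOT

A 6-joint arm with a two-finger parallel gripper is mounted at the origin on the work surface. World frame = base frame: x ahead of the robot, y to its left, z up, the work surface at z = 0. Lengths are in m, angles in degrees, forces in N, time in s.
With the tool pointing down it reaches from about 0.325 to 0.85 m from the base axis. Payload 15.5 kg.
Tool frame: the origin (TCP) lies at the very end of the fingers, on their centre line; the grasp point (between the pads) lies arm.grip_depth behind it (arm.grip_depth is the distance from the TCP to the grasp point, in m); z points along the fingers, y is the line along which they close (so a half turn about z gives the same grasp; the last joint's range is limited). The gripper opens to 91 mm and grips with 3 to 60 N. Pads are 32 mm wide; open, the fingers measure 118 mm over their backs; the gripper's body (76 mm by 178 mm) begins 60 mm behind the grasp point.
Start: joints at [60.075, 28.281, 77.091, -0, 74.628, -5.472], TCP at [0.259, 0.569, 0.183] pointing down, gripper open.
Joint ranges: [-166.48, 166.48], [-47.26, 123.95], [12.59, 153.08], [-70.14, 250.14], [6.76, 159.57], [-176.63, 176.63]. Speed limits (degrees/s): [108.29, 108.29, 147.25, 172.46, 172.46, 172.46].

INTERFACE

Orientations are given as a 3x3 rotation matrix whose columns are the frame's x, y, z axes.
In Python, from rig import arm gives the robot as it stands. Calls block until the motion is done:
- arm.move_to(position, orientation): joint-space move of the TCP to a pose.
- arm.move_l(position, orientation=None, feed=0.15): straight line of the TCP; orientation=None keeps the orientation; feed is the mean speed in m/s.
- arm.move_joints(angles): joint-space move.
- arm.grip(opening): finger opening in m; the grip force is fixed at half the most; returns when the fingers have stopped.
- arm.sleep(seconds).
- arm.solve_ik(position, orientation): joint angles nearest the present ones, or None.
- arm.snapshot(name): name is "scene" or "top"; returns the picture (400x640x3 uint8, red, green, blue); there is no depth.
- arm.get_calibration(name): a dict with "intrinsics" (3x3 intrinsics, pixels), "k1" (the pictures are not rectified: a ray, as slopes to the right and down, at radius r is drawn at 1 + k1 r^2 times it, then the intrinsics apply), "cam_to_world" (4x4, takes a point from camera to world coordinates). Camera axes: x right, y down, z forward; pixel columns grow to the right and rows downward; lengths in m; the calibration is good to about 2 mm. A picture is of the moment at which its call begins. get_calibration takes no time and is no camera call.
A pose or a line that the arm cannot do raises arm.Unreachable and nothing moves.
- arm.sign_off(): hands the job in; it is judged then, once.
Readings, each from a call of its own:
- arm.current_t(): time.
- arm.current_joint_positions(): joint angles.
- arm.current_dq(): joint speeds.
- arm.current_tau(): joint torques, N m.
- arm.current_ee_pos(): TCP position.
- arm.current_tool_rot(): TCP orientation.
- arm.current_force(): force on the tool from outside, world axes, zero at the start.
- arm.current_torque(): the same for the moment, N m.
- arm.current_width(): finger opening in m.
- arm.current_grasp_force(): force on a finger pad.
Only numpy, scipy, OpenCV 4.12 (cv2) and the standard library are available. Lean on these libraries where they do the work, as an engineer would, in place of code of your own. Each camera call takes 0.05 s, during which the arm holds its last target. There are 200 camera calls.

## Working session

There is one attempt and no reset: what is moved stays moved. The work goes in short steps, each a Python script; the robot and the scene stay as the last script left them, time stands still between calls to the robot, and variables do not carry over. Pictures are saved under pics/ and viewed, at most 14 in all, crops included, and the job is handed in when it is done.

```bash
mkdir -p pics; ls; python3 - <<'E'
from rig import arm
import cv2
for n in("scene","top"):
    im=arm.snapshot(n); cv2.imwrite(f"pics/{n}0.png",im[:,:,::-1]); c=arm.get_calibration(n); print(n,c)
print(arm.current_t(),arm.grip_depth,arm.current_tool_rot())
E
```

```text
pics
scene {'intrinsics': array([[415.17635446,   0.        , 320.33668093],
       [  0.        , 415.17635446, 197.25488825],
       [  0.        ,   0.        ,   1.        ]]), 'k1': -0.04398569958947501, 'cam_to_world': array([[ 0.07126269,  0.77675704, -0.62575565,  1.12535945],
       [ 0.99732816, -0.04538179,  0.05724545,  0.04106609],
       [ 0.0160679 , -0.62816319, -0.7779157 ,  0.96483264],
       [ 0.        ,  0.        ,  0.        ,  1.        ]])}
top {'intrinsics': array([[380.13056661,   0.        , 311.02360752],
       [  0.        , 380.13056661, 199.1995069 ],
       [  0.        ,   0.        ,   1.        ]]), 'k1': -0.02058082047069899, 'cam_to_world': array([[ 0.19727605, -0.95521455,  0.22056138,  0.20823027],
       [-0.98033279, -0.19346775,  0.03895954,  0.07614467],
       [ 0.0054568 , -0.22390934, -0.9745947 ,  0.97764999],
       [ 0.        ,  0.        ,  0.        ,  1.        ]])}
0.1 0.0188 [[-9.10280994e-01  4.13990609e-01 -5.36368391e-04]
 [ 4.13990947e-01  9.10280493e-01 -9.58776019e-04]
 [ 9.13214157e-05 -1.09480725e-03 -9.99999397e-01]]
```

View pics/scene0.png

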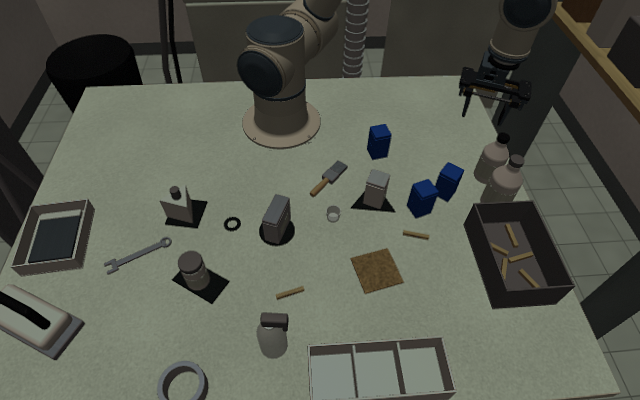

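View pics/top0.png

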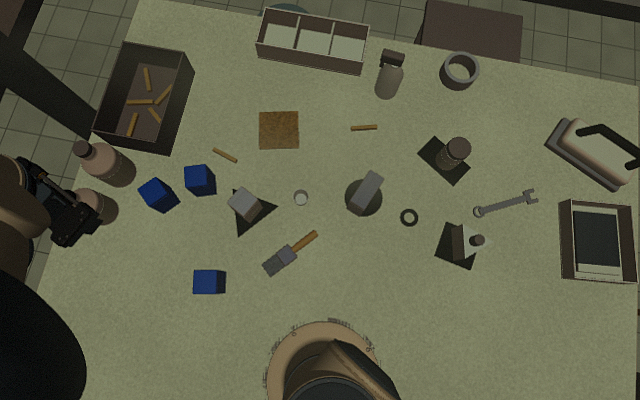

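Both views show: the oblong tin on the round mat (top image 364,195), the square canister on the triangle mat (250,208), the round jar on a dark mat (445,158), the triangle canister on another (460,245), and the cork pad empty at (279,130). I'll zoom in on the mats.

```bash
cat > h.py <<'E'
import numpy as np, cv2
from rig import arm
def ray(n,uv):
    c=arm.get_calibration(n);K=c["intrinsics"];D=np.array([c["k1"],0,0,0,0])
    p=cv2.undistortPoints(np.array(uv,float).reshape(-1,1,2),K,D).reshape(-1,2)
    T=c["cam_to_world"];d=np.c_[p,np.ones(len(p))]@T[:3,:3].T
    return T[:3,3],d
def plane(n,uv,z):
    o,d=ray(n,uv);return (o+d*((z-o[2])/d[:,2])[:,None])[:,:2]
def pix(n,P):
    c=arm.get_calibration(n);W=np.linalg.inv(c["cam_to_world"])
    return cv2.projectPoints(np.array(P,float).reshape(-1,3),cv2.Rodrigues(W[:3,:3])[0],W[:3,3],c["intrinsics"],np.array([c["k1"],0,0,0,0]))[0].reshape(-1,2)
E
python3 - <<'E'
import cv2,numpy as np
t=cv2.imread("pics/top0.png");s=cv2.imread("pics/scene0.png")
def z(im,x0,x1,y0,y1,f): return np.clip(cv2.resize(im[y0:y1,x0:x1],None,fx=f,fy=f,interpolation=cv2.INTER_CUBIC).astype(float)*1.5,0,255).astype(np.uint8)
cv2.imwrite("pics/t1.png",z(t,220,500,110,275,2.85))
cv2.imwrite("pics/s1.png",z(s,150,410,150,310,3))
E
```

```text
(no output)
```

View pics/t1.png

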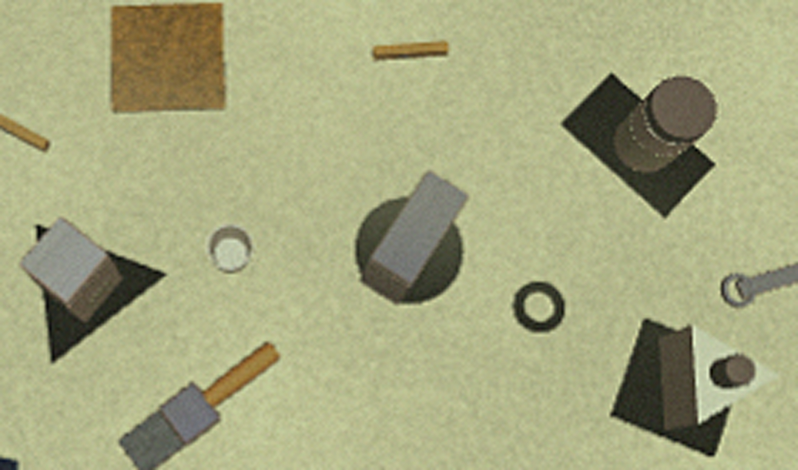

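View pics/s1.png

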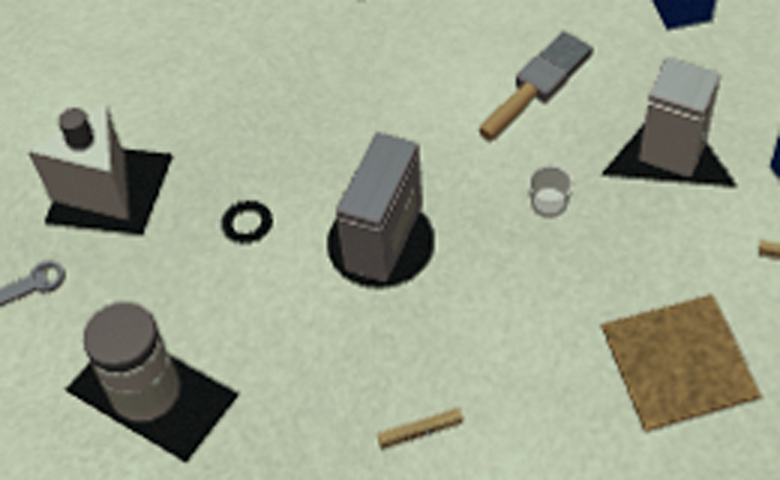

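The mats are clear now: jar on the oblong mat, triangle on the square mat, square on the triangle mat, tin on the round mat. That means two swaps through the cork pad. I read the corner pixels off the crops and will check them against the given sizes.

```bash
cat > m.py <<'E'
from h import *
T=lambda a:(np.array(a,float)+.5)/2.85-.5+[220,110]
S=lambda a:(np.array(a,float)+.5)/3-.5+[150,150]
def rep(nm,n,pts,z):
    P=plane(n,(T if n=="top" else S)(pts),z);L=np.linalg.norm(P-np.roll(P,-1,0),axis=1)*1000
    e=np.roll(P,-1,0)-P
    print(nm,n,"c",P.mean(0).round(4),"sides",L.round(0),"ang",np.degrees(np.arctan2(e[:,1],e[:,0])).round(0))
rep("sq","top",[(62,217),(109,260),(72,303),(22,263)],.105)
rep("sq","scene",[(668,58),(720,74),(706,115),(650,97)],.105)
rep("tin","top",[(430,170),(468,196),(407,288),(367,260)],.100)
rep("tin","scene",[(378,132),(418,147),(380,223),(337,208)],.100)
rep("jar","top",[(683,109)],.105); rep("jar","scene",[(121,335)],.105)
rep("knob","top",[(740,369)],.114); rep("knob","scene",[(74,121)],.114)
rep("tri","scene",[(107,107),(124,163),(31,153)],.080)
rep("tri","top",[(693,324),(697,424),(778,376)],.080)
rep("obmat","top",[(612,73),(715,163),(667,217),(562,124)],.005)
rep("obmat","scene",[(66,388),(186,461),(238,395),(128,325)],.005)
rep("sqmat-diag","top",[(645,319),(611,414),(714,456)],.005)
rep("sqmat-diag","scene",[(172,154),(143,234),(45,222)],.005)
rep("rmat","top",[(409,250)],.005);rep("rmat","scene",[(381,240)],.005)
rep("trmat","top",[(165,273),(37,225),(53,362)],.005)
rep("trmat","scene",[(603,174),(736,186),(645,122)],.005)
rep("cork","top",[(111,7),(222,3),(225,107),(113,111)],.006)
rep("cork","scene",[(602,325),(712,295),(761,397),(647,431)],.006)
# mask check
for n in("top","scene"):
    im=cv2.imread(f"pics/{n}0.png");m=(im.max(2)<48).astype(np.uint8)
    for c in cv2.findContours(m,0,1)[0]:
        if 150<cv2.contourArea(c)<3000:
            x,y,w,h=cv2.boundingRect(c); print(n,(x,y,w,h),cv2.contourArea(c),end="; ")
    print()
E
python3 m.py
```

```text
sq top c [0.3694 0.2671] sides [54. 46. 54. 50.] ang [-121.  152.   63.  -27.]
sq scene c [0.3754 0.2699] sides [51. 54. 54. 53.] ang [  63.  -24. -117.  153.]
tin top c [ 0.4559 -0.0137] sides [39. 96. 40. 96.] ang [-115.  157.   65.  -24.]
tin scene c [ 0.4607 -0.0141] sides [40. 88. 41. 89.] ang [  61.  -23. -116.  157.]
jar top c [ 0.6038 -0.219 ] sides [0.] ang [0.]
jar scene c [ 0.61   -0.2173] sides [0.] ang [0.]
knob top c [ 0.3882 -0.2858] sides [0.] ang [0.]
knob scene c [ 0.3934 -0.2834] sides [0.] ang [0.]
tri scene c [ 0.3885 -0.2806] sides [72. 87. 80.] ang [  20. -101.  130.]
tri top c [ 0.3879 -0.2862] sides [84. 82. 81.] ang [-171.  -50.   68.]
obmat top c [ 0.6059 -0.2152] sides [129.  73. 130.  73.] ang [-123.  148.   57.  -33.]
obmat scene c [ 0.6069 -0.2128] sides [131.  70. 126.  75.] ang [  56.  146. -126.  -38.]
sqmat-diag top c [ 0.3719 -0.2596] sides [ 94.  97. 134.] ang [ 168. -101.   34.]
sqmat-diag scene c [ 0.4045 -0.2655] sides [ 96.  96. 135.] ang [ -11. -102.  124.]
rmat top c [ 0.4604 -0.0185] sides [0.] ang [0.]
rmat scene c [ 0.4622 -0.0183] sides 
[... 904 characters left out ...]
.5; top (522, 0, 118, 23) 1101.5; 
scene (163, 366, 33, 34) 203.0; scene (0, 291, 50, 38) 541.0; scene (172, 258, 57, 46) 696.0; scene (580, 251, 60, 89) 2699.5; scene (224, 217, 17, 14) 155.5; scene (28, 212, 54, 51) 1637.0; scene (13, 208, 26, 57) 473.5; scene (464, 204, 111, 105) 2550.5; scene (476, 202, 98, 85) 2537.5; scene (259, 200, 35, 46) 698.5; scene (75, 200, 19, 64) 362.0; scene (165, 193, 42, 35) 428.0; scene (351, 192, 44, 20) 238.0; scene (407, 173, 56, 45) 851.0; scene (367, 128, 24, 32) 396.5; scene (342, 30, 45, 27) 472.0; scene (607, 17, 33, 71) 1350.5; scene (247, 17, 56, 28) 441.5; scene (558, 0, 45, 22) 612.0; scene (502, 0, 50, 29) 1117.5; scene (304, 0, 37, 22) 376.5;
```

Sizes agree, and the two views agree to within about 5 mm, so I'll average them. One tool yaw, closing axis at 63°, suits every grasp. First move: square canister to the cork pad.

```bash
cat >> h.py <<'E'
a=np.radians(63);c,s=np.cos(a),np.sin(a)
R=np.array([[-s,c,0],[c,s,0],[0,0,-1.]])
def go(x,y,z,f=.3): arm.move_l([x,y,z],R,feed=f)
def carry(p,q,zp,zq,h,w):
    """p,q xy; zp,zq support heights; h TCP above the underside; w expected width"""
    x,y,z=arm.current_ee_pos()
    if arm.current_width()<.085: arm.grip(.091)
    go(*p,max(z,h+.12)); go(*p,zp+h,.15)
    arm.grip(.0); W=arm.current_width(); print("width",round(W,4),"F",arm.current_grasp_force())
    if abs(W-w)>.005: raise SystemExit("bad grip")
    go(*p,h+.135,.2); W=arm.current_width()
    if abs(W-w)>.005: raise SystemExit("lost")
    go(*q,h+.135); go(*q,zq+h+.012,.15); go(*q,zq+h+.001,.05)
    arm.grip(.091); go(*q,h+.12,.25); print("t",arm.current_t())
E
python3 - <<'E'
from h import *; from m import T,S
for n,f,z in(("top",T,[(645,319),(714,456)]),("scene",S,[(172,154),(45,222)])): print(n,plane(n,f(z),.005).mean(0))
E
python3 - <<'E'
from h import *
carry((.3725,.2685),(.604,.241),.005,.006,.051,.054)
for n in("top","scene"): cv2.imwrite(f"pics/{n}1.png",arm.snapshot(n)[:,:,::-1])
E
```

```text
sq top c [0.3694 0.2671] sides [54. 46. 54. 50.] ang [-121.  152.   63.  -27.]
sq scene c [0.3754 0.2699] sides [51. 54. 54. 53.] ang [  63.  -24. -117.  153.]
tin top c [ 0.4559 -0.0137] sides [39. 96. 40. 96.] ang [-115.  157.   65.  -24.]
tin scene c [ 0.4607 -0.0141] sides [40. 88. 41. 89.] ang [  61.  -23. -116.  157.]
jar top c [ 0.6038 -0.219 ] sides [0.] ang [0.]
jar scene c [ 0.61   -0.2173] sides [0.] ang [0.]
knob top c [ 0.3882 -0.2858] sides [0.] ang [0.]
knob scene c [ 0.3934 -0.2834] sides [0.] ang [0.]
tri scene c [ 0.3885 -0.2806] sides [72. 87. 80.] ang [  20. -101.  130.]
tri top c [ 0.3879 -0.2862] sides [84. 82. 81.] ang [-171.  -50.   68.]
obmat top c [ 0.6059 -0.2152] sides [129.  73. 130.  73.] ang [-123.  148.   57.  -33.]
obmat scene c [ 0.6069 -0.2128] sides [131.  70. 126.  75.] ang [  56.  146. -126.  -38.]
sqmat-diag top c [ 0.3719 -0.2596] sides [ 94.  97. 134.] ang [ 168. -101.   34.]
sqmat-diag scene c [ 0.4045 -0.2655] sides [ 96.  96. 135.] ang [ -11. -102.  124.]
rmat top c [ 0.4604 -0.0185] sides [0.] ang [0.]
rmat scene c [ 0.4622 -0.0183] sides 
[... 1009 characters left out ...]
72, 258, 57, 46) 696.0; scene (580, 251, 60, 89) 2699.5; scene (224, 217, 17, 14) 155.5; scene (28, 212, 54, 51) 1637.0; scene (13, 208, 26, 57) 473.5; scene (464, 204, 111, 105) 2550.5; scene (476, 202, 98, 85) 2537.5; scene (259, 200, 35, 46) 698.5; scene (75, 200, 19, 64) 362.0; scene (165, 193, 42, 35) 428.0; scene (351, 192, 44, 20) 238.0; scene (407, 173, 56, 45) 851.0; scene (367, 128, 24, 32) 396.5; scene (342, 30, 45, 27) 472.0; scene (607, 17, 33, 71) 1350.5; scene (247, 17, 56, 28) 441.5; scene (558, 0, 45, 22) 612.0; scene (502, 0, 50, 29) 1117.5; scene (304, 0, 37, 22) 376.5; 
top [ 0.38409575 -0.27877907]
scene [ 0.38558424 -0.27819478]
width 0.0539 F 29.944609254598618
t 7.325
```

```bash
python3 - <<'E'
from h import *
for n,uv in(("top",None),("scene",None)):
    im=cv2.imread(f"pics/{n}1.png");u=pix(n,[.3695,.266,.005])[0]
    m=np.zeros((400,640),np.uint8);x,y=u.astype(int);m[y-32:y+32,x-35:x+35]=(im.max(2)<70)[y-32:y+32,x-35:x+35]
    c=max(cv2.findContours(m,0,1)[0],key=cv2.contourArea);A,t=cv2.minEnclosingTriangle(c)
    P=plane(n,t.reshape(-1,2),.005);print(n,u,cv2.contourArea(c),P.mean(0),np.linalg.norm(P-np.roll(P,1,0),axis=1))
    mm=cv2.moments(c);print(plane(n,[mm['m10']/mm['m00'],mm['m01']/mm['m00']],.005))
E
```

```text
top [249.82613191 209.55435146] 0.0 [0.29573547 0.22951863] [0. 0. 0.]Traceback (most recent call last):
  File "<stdin>", line 7, in <module>
ZeroDivisionError: float division by zero
```

View pics/scene1.png

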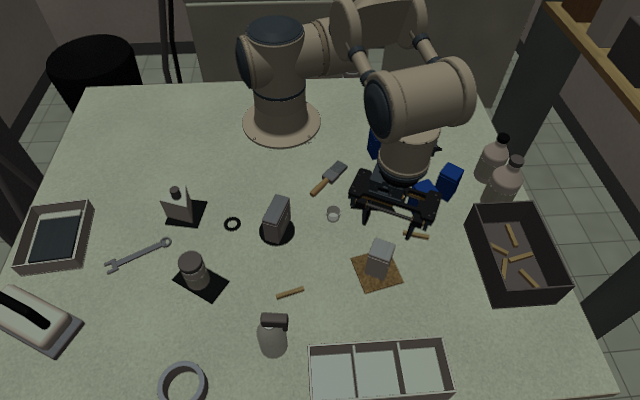

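The square canister stands upright on the cork pad (378,260), and the arm hides the triangular mat. From above the triangle canister I'll measure that mat clear of the arm, then carry on.

```bash
python3 - <<'E'
from h import *
go(.391,-.2845,.21)
est=[]
for n in("top","scene"):
    im=arm.snapshot(n)[:,:,::-1];cv2.imwrite(f"pics/{n}2.png",im);u=pix(n,[.3695,.266,.005])[0]
    m=np.zeros((400,640),np.uint8);x,y=u.astype(int);m[y-30:y+35,x-35:x+35]=(im.max(2)<60)[y-30:y+35,x-35:x+35]
    c=max(cv2.findContours(m,0,1)[0],key=cv2.contourArea);A,t=cv2.minEnclosingTriangle(c)
    P=plane(n,t.reshape(-1,2),.005);est.append(P.mean(0));print(n,P.mean(0),np.linalg.norm(P-np.roll(P,1,0),axis=1))
q=np.mean(est,0); print(q)
if np.abs(q-[.3695,.266]).max()>.005: raise SystemExit("check")
carry((.391,-.2845),q,.005,.005,.080,.026)
E
```

```text
top [0.30840835 0.28862311] [0.02304495 0.07365231 0.05218006]
scene [0.37073412 0.26601539] [0.13193632 0.13290803 0.13163503]
[0.33957124 0.27731925]check
```

The scene view gives exact 132 mm sides and a centre of (0.3707, 0.2660), matching the first estimate. The top view is blocked. Going on with (0.370, 0.266).

```bash
python3 - <<'E'
from h import *
carry((.391,-.2845),(.370,.266),.005,.005,.080,.026)
carry((.604,.241),(.385,-.2785),.006,.005,.051,.054)
for n in("top","scene"): cv2.imwrite(f"pics/{n}3.png",arm.snapshot(n)[:,:,::-1])
E
```

```text
width 0.0003 F 0.0bad grip
```

```bash
python3 - <<'E'
from h import *
print(arm.current_ee_pos(),arm.current_force(),arm.current_width())
r=[]
for n in("top","scene"):
    im=arm.snapshot(n)[:,:,::-1]; u=pix(n,[.391,-.2845,.1])[0].astype(int)
    x,y=u;r.append(np.clip(cv2.resize(im[y-40:y+40,x-45:x+45],(450,400),interpolation=2)*1.5,0,255))
cv2.imwrite("pics/k.png",cv2.resize(np.hstack(r),(800,356)))
E
```

```text
[ 0.39101046 -0.2844854   0.08501569] [-0.16116774 -0.35898847 -0.27789832] 0.0003351456609414487[ WARN:0@1.902] global loadsave.cpp:1063 imwrite_ Unsupported depth image for selected encoder is fallbacked to CV_8U.
```

View pics/k.png

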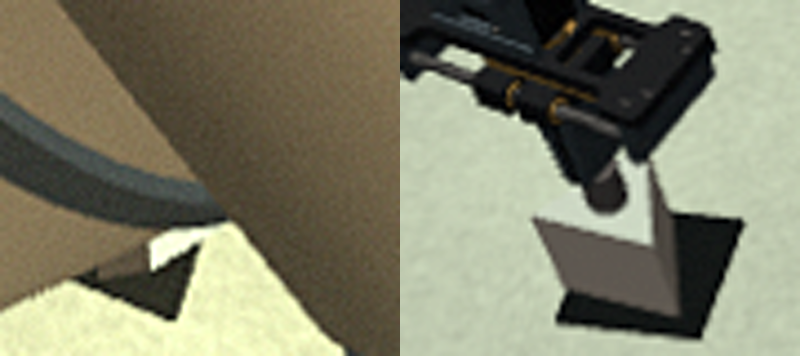

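The knob is at (605,190) in the right-hand crop, with the fingers apparently closed behind it. I'll enlarge it before moving.

```bash
python3 - <<'E'
from h import *
im=arm.snapshot("scene")[:,:,::-1]; x,y=pix("scene",[.391,-.2845,.1])[0].astype(int)
print(x,y,pix("scene",[[*arm.current_ee_pos()],[.391,-.2845,.114]]))
im2=np.clip(im[y-25:y+35,x-30:x+30].astype(float)*2,0,255).astype(np.uint8)
cv2.imwrite("pics/k2.png",cv2.resize(im2,(600,600),interpolation=2))
E
```

```text
175 192 [[176.78758383 196.16977402]
 [174.05839179 189.32419788]]
```

View pics/k2.png

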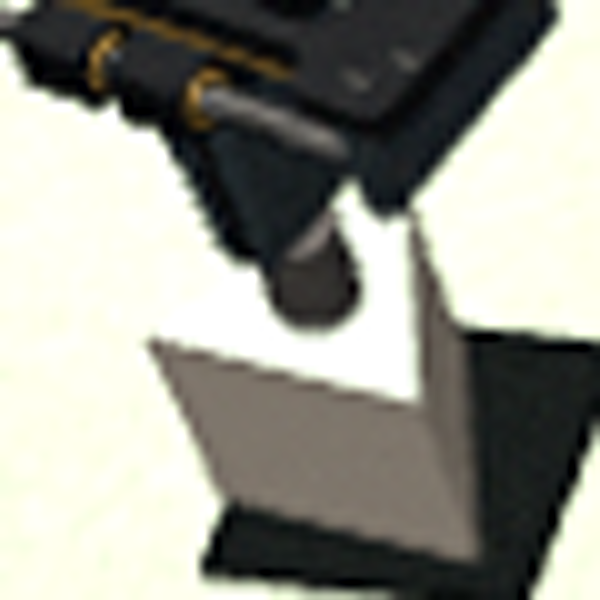

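The closed fingers seem to end above the knob: their tip, at about (265,260) in this crop, fits z≈0.114 rather than 0.085. I'll check where the fingertips really are against the first picture, where the gripper was open and in free air, and in the current picture.

```bash
python3 - <<'E'
from h import *
p=np.array([.259,.569,.183]);y=np.array([.414,.91,0])
for dz in(0,.015,.03): print(dz,pix("scene",[p+y*d+[0,0,dz] for d in(-.052,0,.052)]).round(1).tolist())
im=cv2.imread("pics/scene0.png");a=im[50:140,440:560]
# present view too, full brightness, after lifting and a snapshot with closed fingers clear of the knob
go(.391,-.2845,.25); im2=arm.snapshot("scene")[:,:,::-1];P=arm.current_ee_pos()
u=pix("scene",[P,P+[0,0,.03]]);print(P,u,arm.current_width())
x,yy=u[0].astype(int);b=im2[yy-60:yy+30,x-60:x+60];print("b origin",x-60,yy-60)
o=np.vstack([a,b]);o=np.clip(o.astype(float)*2.2,0,255).astype(np.uint8)
cv2.imwrite("pics/f.png",cv2.resize(np.hstack([o[:90],o[90:]]),(800,300),interpolation=2))
E
```

```text
0 [[460.0, 121.0], [478.1, 125.4], [496.5, 130.0]]
0.015 [[461.5, 116.9], [479.7, 121.4], [498.3, 126.0]]
0.03 [[462.9, 112.8], [481.4, 117.3], [500.1, 121.9]]
[ 0.39052195 -0.28406693  0.2492453 ] [[160.00843135 153.24969761]
 [156.46077402 144.25344918]] 0.0008986365852100756
b origin 100 93
```

View pics/f.png

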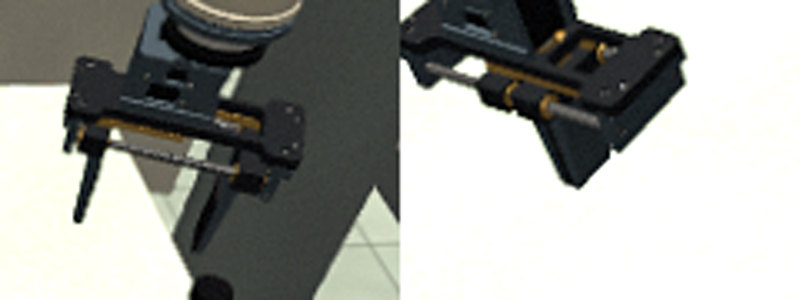

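The fingertip at (153,149) is about 4 px left of and 9 px above its predicted place, so either the tip is higher than reported or it is offset sideways. Where the square landed on the cork pad will tell which.

```bash
python3 - <<'E'
from h import *
a=cv2.imread("pics/scene2.png")[225:300,340:415];b=cv2.imread("pics/top2.png")[85:160,242:317]
o=np.hstack([a,b]);cv2.imwrite("pics/sqc.png",cv2.resize(np.clip(o*1.6,0,255).astype(np.uint8),(800,400),interpolation=2))
for n in("scene","top"): print(n,pix(n,[[.604,.241,.106],[.604,.241,.006]]))
E
```

```text
scene [[381.51287189 248.95152498]
 [376.47857934 269.2332914 ]]
top [[275.48444378 112.75275132]
 [278.60082057 128.98935685]]
```

View pics/sqc.png

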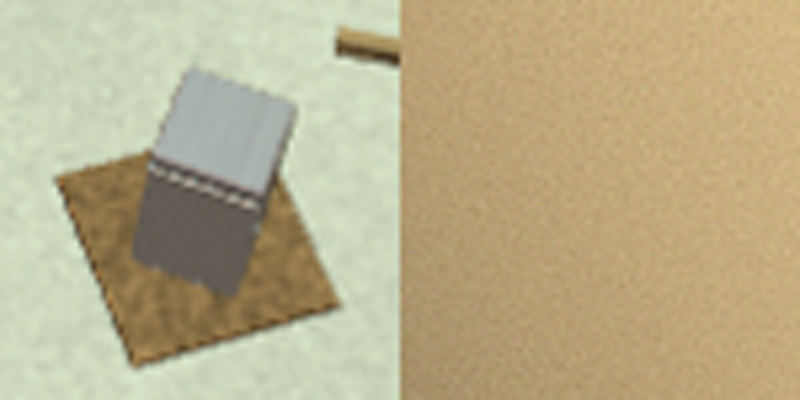

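The landing is right to within 1 px in the scene view, so there is no sideways error. In all three fingertip sightings (open and closed), the tips sit a steady 30 mm above the reported TCP. Both lid views agree on heights, so the cameras are sound. I'll test it by touch: step down around the knob watching the force, then close.

```bash
python3 - <<'E'
from h import *
arm.grip(.091); p=(.391,-.2845); go(*p,.085,.2); f0=arm.current_force()
for z in np.arange(.083,.067,-.002):
    go(*p,z,.05); f=arm.current_force()-f0
    if np.linalg.norm(f)>4: print("contact",z,f); go(*p,.1,.05); raise SystemExit
arm.grip(0); print(arm.current_ee_pos(),arm.current_width(),arm.current_grasp_force(),arm.current_t())
E
```

```text
[ 0.39094255 -0.28447514  0.06895338] 0.02509806091882386 29.959942996501923 18.45
```

Touch agrees: reported 0.069 grips the knob (25 mm wide) with no contact below, so the true fingertips are about 30 mm above the reported TCP. I'll grip deeper accordingly.

```bash
python3 - <<'E'
from h import *
arm.grip(.091); go(.391,-.2845,.056,.05)
carry((.391,-.2845),(.370,.266),.005,.005,.051,.026)
carry((.604,.241),(.385,-.2785),.006,.005,.030,.054)
go(.5,.12,.17)
for n in("top","scene"): cv2.imwrite(f"pics/{n}3.png",arm.snapshot(n)[:,:,::-1])
E
```

```text
width 0.0253 F 29.914601147174835
t 28.2667
width 0.0539 F 29.912768974900246
t 36.3583
```

View pics/scene3.png

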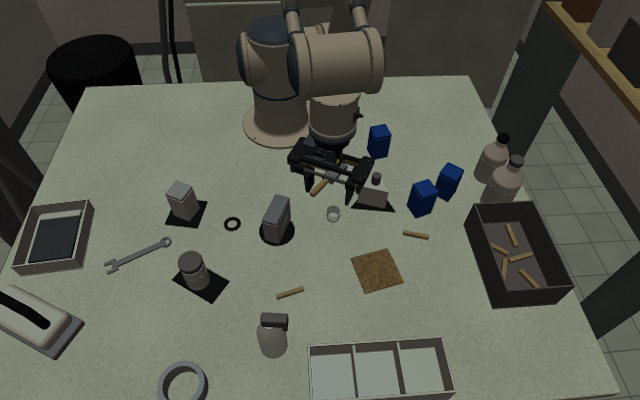

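The square canister stands on the square mat (180,200) and the triangle canister on the triangle mat (373,190), both upright. Next the other swap: tin to cork pad, jar to round mat, tin to oblong mat.

```bash
python3 - <<'E'
from h import *
carry((.458,-.014),(.604,.241),.005,.006,.030,.042)
carry((.607,-.218),(.461,-.0185),.005,.005,.030,.058)
carry((.604,.241),(.6065,-.214),.006,.005,.030,.042)
go(.60,.2,.2)
arm.sleep(.5)
a,b=[arm.snapshot(n)[:,:,::-1] for n in("top","scene")]
go(.45,-.25,.25);a2,b2=[arm.snapshot(n)[:,:,::-1] for n in("top","scene")]
for n,i in zip(("top4","scene4","top5","scene5"),(a,b,a2,b2)): cv2.imwrite(f"pics/{n}.png",i)
br=lambda i:np.clip(i.astype(float)*1.5,0,255).astype(np.uint8)
cv2.imwrite("pics/v4.png",cv2.resize(br(b[150:310,150:410]),(780,480),interpolation=2))
cv2.imwrite("pics/w4.png",cv2.resize(br(a[110:275,220:500]),(798,470),interpolation=2))
cv2.imwrite("pics/v5.png",cv2.resize(br(b2[150:310,150:410]),(780,480),interpolation=2))
E
```

```text
width 0.042 F 29.84537959098816
t 45.1667
width 0.0578 F 29.942486062645912
t 52.7333
width 0.0417 F 29.86726775765419
t 60.825
```

View pics/v4.png

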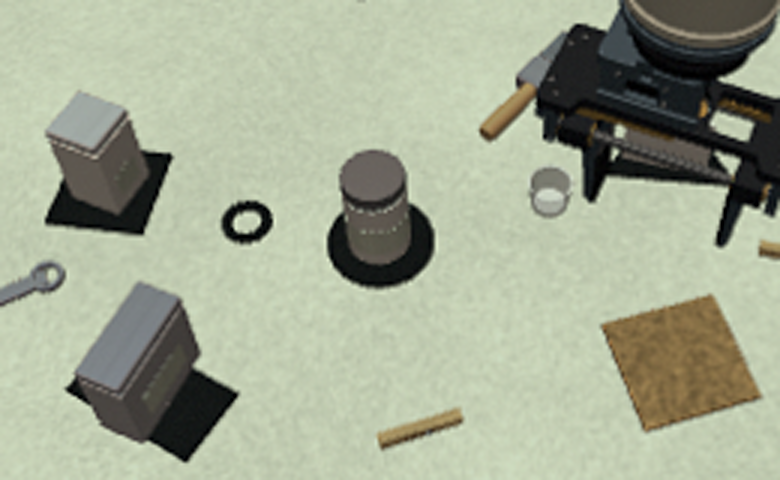

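View pics/w4.png

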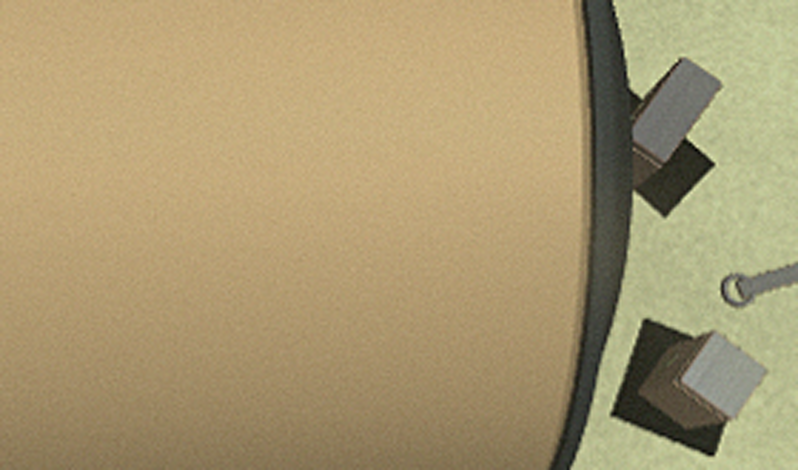

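Scene crop: square (88,120), jar (372,180) and tin (130,335) stand upright on their mats; the arm hides the triangle. I'll check the centres by numbers and look at the triangle in the second picture.

```bash
python3 - <<'E' | tail -7
from m import *
print()
rep("sq","scene",[(80,91),(130,110),(98,154),(47,132)],.105); rep("sq","top",[(714,331),(768,372),(733,420),(680,380)],.105)
rep("tin","scene",[(140,282),(182,297),(124,390),(78,374)],.1); rep("tin-diag","top",[(683,58),(721,85),(665,167)],.1)
print(plane("top",T([(721,85),(632,130)]),.1).mean(0))
rep("jar","scene",[(373,180)],.105)
E
```

```text
sq scene c [ 0.3869 -0.2735] sides [55. 54. 56. 52.] ang [  62.  -24. -120.  155.]
sq top c [ 0.3821 -0.2771] sides [53. 50. 52. 51.] ang [-118.  151.   63.  -27.]
tin scene c [ 0.6071 -0.2104] sides [39. 90. 41. 91.] ang [  65.  -24. -113.  155.]
tin-diag top c [ 0.6129 -0.2259] sides [ 40.  93. 103.] ang [-117.  155.   -2.]
[ 0.60651019 -0.21524095]
jar scene c [ 0.468  -0.0187] sides [0.] ang [0.]
```

View pics/v5.png

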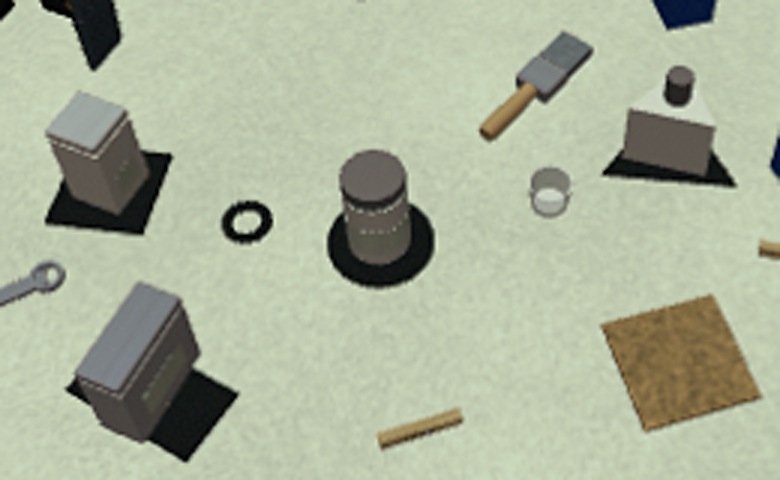

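```bash
python3 - <<'E' | tail -2
from m import *
P=plane("scene",S([(679,75)]),.114)[0]
if np.hypot(*(P-[.370,.266]))<.009: arm.sign_off(); print("signed off")
print(P,arm.current_t())
E
```

```text
signed off
the job is handed in; nothing more can be done
```

All four containers stand upright and released on the mats of their own shape, measured within about 8 mm of centre (limit 15 mm), and I handed the job in after roughly 65 s of the 134 s; the judge's verdict was not shown.

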